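# Close a bench filter unit: seat the cassette and hook its retaining spring with the puller

## Robot

A 6-joint arm with a two-finger parallel gripper is mounted at the origin on a cart in front of the work surface, level with it; the furniture and walls round the work are solid. World frame = base frame: x ahead of the robot, y to its left, z up, the work surface at z = 0. Lengths are in mm, angles in degrees, forces in N, time in s.
With the tool pointing down it reaches from about 300 to 775 mm from the base axis. Payload 14.6 kg.
Tool frame: the origin (TCP) lies at the very end of the fingers, on their centre line; the grasp point (between the pads) lies 19 mm behind it (bot.grip_point_offset is the distance from the TCP to the grasp point, in mm); z points along the fingers, y is the line along which they close (so a half turn about z gives the same grasp; the last joint's range is limited). The gripper opens to 85 mm and grips with 20 to 120 N. Pads are 22 mm wide; open, the fingers measure 114 mm over their backs; the gripper's body (76 mm by 85 mm) begins 54 mm behind the grasp point. The pads swing forward as they close: fully open they stand 13 mm farther back than shut.
Start: joints at [60.814, 17.183, 87.147, -0, 75.671, -3.816], TCP at [235.655, 496.947, 231.281] pointing down, gripper open.
Joint ranges: [-173.82, 173.82], [-45.26, 126.66], [13.44, 144.39], [-59.66, 239.66], [0, 175.72], [-146.38, 146.38]. Speed limits (degrees/s): [127.2, 127.2, 147.25, 180, 180, 180].

## Interface

Orientations are given as a 3x3 rotation matrix whose columns are the frame's x, y, z axes.
In Python, from rig import bot gives the robot as it stands. The module is installed in compiled form; this text tells all that it offers. Calls block until the motion is done:
- bot.move_ptp(position, orientation): joint-space move of the TCP to a pose.
- bot.move_l(position, attitude=None, v=150): straight line of the TCP; attitude=None keeps the orientation; v is the mean speed in mm/s.
- bot.move_joints(angles): joint-space move.
- bot.let_go() and bot.grab(): open the fingers fully, or close them until they stop; the grip force is fixed at half the most.
- bot.hold(seconds).
- bot.inverse_kinematics(position, orientation): joint angles nearest the present ones, or None.
- bot.state(): the state.
- bot.read_camera(name): name is "scene" or "top"; returns a dict with "pixels" (400x640x3 uint8, red, green, blue), "intrinsics" (3x3 intrinsics, pixels), "k1" (the pictures are not rectified: a ray, as slopes to the right and down, at radius r is drawn at 1 + k1 r^2 times it, then the intrinsics apply), "eye" and "attitude" of the camera in the world. Camera axes: x right, y up, looking along -z (the intrinsics and any distortion apply to the point x, -y, -z); pixel columns grow to the right and rows downward; lengths in mm; the calibration is good to about 2 mm. A picture is of the moment at which its call begins. There is no depth.
A pose or a line that the arm cannot do raises bot.Unreachable and nothing moves.
- bot.job_done(): hands the job in; it is judged then, once.
The state is a dict: "t": time; "joints": joint angles; "qvel": joint speeds; "effort": joint torques, N m; "eef_pos": TCP position; "tool_rot": TCP orientation; "force": force on the tool from outside, world axes, zero at the start; "moment": the same for the moment, N m; "finger_gap": finger opening in mm; "gripper_force": force on a finger pad.
Only numpy, scipy, OpenCV 4.12 (cv2) and the standard library are available. Lean on these libraries where they do the work, as an engineer would, in place of code of your own. Each camera call takes 0.05 s, during which the arm holds its last target. There are 200 camera calls.

## Task

Slide the tilted blue filter cassette along its bay until its tongue goes under the dark lip and its free end drops down flat in the bay. Then take the red T-handled puller from its rack and use it, never the gripper itself, to swing the spring across the cassette, stretch it and leave its yellow hook caught on the red-topped anchor post. Hang the puller back across the two forks of its rack and leave the other things on the bench where they are.

Things in the scene. Friction and masses are not known exactly. Their poses are not given: they have to be found in the camera images.
- unit: White filter unit fixed to the bench, base plate 134 x 200 x 10 mm. Origin under the bay's centre; x away from the robot, y along the bay towards the lip, z up. In this frame, mm: bay floor z 10, inside x -41..41, y -58..62; side walls up to z 28; rim at y -66..-58 up to z 32; dark lip at the +y end, edge y 50, underside z 19, top z 25; post at (-66, -35), spring pillar at (20, 85).
- bay (a point): Centre of the bay floor, 10 mm over the bench. At the start the loose blue cassette lies slanted: tongue on this floor short of the lip, other end propped on the rim. Pushed some 20 mm towards the lip, its propped end falls off the rim into the bay. Mind the hood: right side wall from x 0.45, y -0.28 m in the world; visor edge 0.47 m over the bench at x 0.61.
- free_end (a point): Centre of the propped end face of the cassette (body 76 wide, 104 long, 16 mm thick, 0.2 kg), opposite its tongue; at the start about 43 mm over the bench. Push on this face with a tip 36 to 44 mm over the bench, so as to clear the rim. Seated: y -54..-50, z 18 mm in the unit's frame, cassette top 26 mm over the bench.
- tongue (a point): Middle of the tip of the cassette's tongue (60 wide, 5 thick, 10 mm long). Seated: y 56..60, z about 12.5 mm in the unit's frame.
- pivot (a point): Axis of the pillar on which the spring turns in the level plane, with slight friction; 42 mm over the bench, pin top at 56 mm. At the start the spring is swung 0.75 to 1.1 rad away from the line pivot to post (148 mm long), so that it points roughly at the robot, and must be swung back (anticlockwise from above) over the cassette.
- stirrup (a point): Middle of the yellow stirrup on the spring's end, where the prong goes in; 78 mm from the pivot when slack. Floor 41, wall tops 55 mm over the bench; 18 mm wide inside; end wall 10 mm outward of this point; open on top and towards the spring. Pressing the prong outward on the end wall stretches the spring: 2 N slack, 4.2 N hooked (32 mm stretch), 5.2 N at 46 mm, stop at 65 mm.
- bight (a point): Where the post lies in the hook once caught: 116 mm from the pivot when slack, 42 mm high. Flat J hook, slot 16 mm: shank on the trailing side, end bar 5 mm beyond this point, 9 mm tip on the leading side pointing back to the pivot. To catch, stretch about 15 mm more than when hooked while 0.2 rad or more aside, swing till the shank meets the post, let it back. It never moves up or down.
- rack_seat (a point): Where the centre of the puller's bar lies in its rack, 69 mm over the bench. Fixed dark rack, base 80 x 120 mm, two forks 84 mm apart along its own y, notches 30 mm wide, floor at 58, tops at 86 mm. The bar lies along the rack's y. The rack stands right or left of the unit.
- grip (a point): Centre of the handle bar of the loose puller (120 g): red bar 20 wide, 22 high, 110 mm long along its own y, level across the rack. A round steel prong 8 mm thick with tapered tip goes straight down from the bar's middle and ends 61 mm below this point. Grasp the bar at its middle, across its width. In use the prong's end belongs about 4 mm over the stirrup's floor.
- post_top (a point): Anchor post, steel, 10 mm thick with a red 14 mm cap (cap z 49..54 mm); this point is on its axis at hook height, 42 mm over the bench.
- prong (a point): Lower end of the puller's prong.
- small_amber: Bystander: small amber bottle, 47 x 48 x 91 mm, origin under its base, standing on the other side of the unit from the rack.
- amber_front: Bystander: amber vial with grey cap, 36 x 37 x 75 mm, origin under its base.
- tape_roll: Bystander: roll of tape, 96 x 96 x 18 mm, lying flat, origin under its middle.
- swing: The whole spring (pivot eye, coils, yellow end fitting, hook) turning on the pillar; origin at the pivot, x along the spring towards the hook.

How it is judged:
By the outcome, as a careful person would: the job done as asked, in the order asked, and still so for the second after the job is handed in, with the robot touching nothing.
It also fails if it takes over 64 s, if anything falls off the work surface, if the arm or the gripper's body presses on something with over 40 N, if the wrist force passes 120 N, or if a joint passes its speed limit or range.

## Working session

There is one attempt and no reset: what is moved stays moved. The work goes in short steps, each a Python script; the robot and the scene stay as the last script left them, time stands still between calls to the robot, and variables do not carry over. Pictures are saved under pics/ and viewed, at most 10 in all, crops included, and the job is handed in when it is done.

```bash
mkdir -p pics; cat > h.py <<'E'
import numpy as np, cv2
from rig import bot
def cam(name,save=None):
    c=bot.read_camera(name)
    if save: cv2.imwrite('pics/'+save,c["pixels"][:,:,::-1])
    return c
def ray(c,u,v):
    K=np.array(c["intrinsics"],float);k=c["k1"]
    d=np.array([(u-K[0,2])/K[0,0],(v-K[1,2])/K[1,1]]);s=d.copy()
    for _ in range(30): s=d/(1+k*(s@s))
    w=np.array(c["attitude"])@np.array([s[0],-s[1],-1.]);return np.array(c["eye"],float),w/np.linalg.norm(w)
def onz(c,u,v,z):
    e,w=ray(c,u,v);return e+w*(z-e[2])/w[2]
def proj(c,p):
    K=np.array(c["intrinsics"],float);q=np.array(c["attitude"]).T@(np.array(p,float)-np.array(c["eye"]))
    s=np.array([q[0]/-q[2],-q[1]/-q[2]]);s=s*(1+c["k1"]*(s@s));return np.array([K[0,0]*s[0]+K[0,2],K[1,1]*s[1]+K[1,2]])
E
python3 - <<'E'
from h import *
for n in("scene","top"):
    c=cam(n,n+"0.png");print(n,c["eye"],np.round(c["attitude"],3).tolist(),c["intrinsics"],c["k1"])
s=bot.state();print(s["t"],s["finger_gap"],s["tool_rot"])
E
```

```text
scene [ -54.89147285 -537.35685433  711.82466964] [[0.701, 0.429, -0.571], [-0.714, 0.422, -0.559], [0.001, 0.799, 0.602]] [[440.39106407   0.         316.89791575]
 [  0.         440.39106407 199.01573158]
 [  0.           0.           1.        ]] -0.045292153423799615
top [ 307.17031544   89.93685112 1173.80744734] [[-0.013, 0.978, -0.21], [-1.0, -0.013, 0.002], [-0.0, 0.21, 0.978]] [[391.66812625   0.         316.15197841]
 [  0.         391.66812625 197.9238078 ]
 [  0.           0.           1.        ]] -0.05847962813422051
0.1 85.22916220251744 [[-9.03570238e-01  4.28439692e-01 -5.06252478e-04]
 [ 4.28439985e-01  9.03569794e-01 -8.97981170e-04]
 [ 7.27036715e-05 -1.02828786e-03 -9.99999469e-01]]
```

View pics/scene0.png

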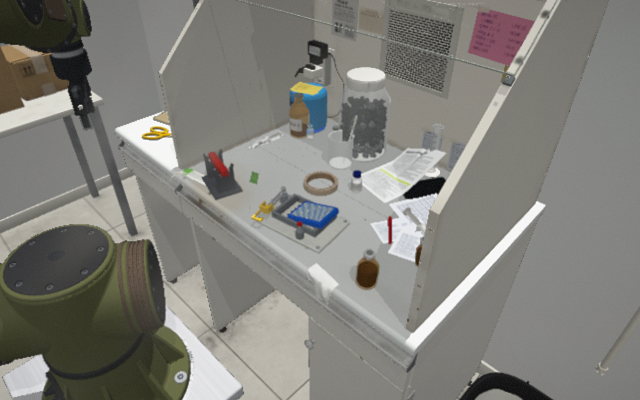

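View pics/top0.png

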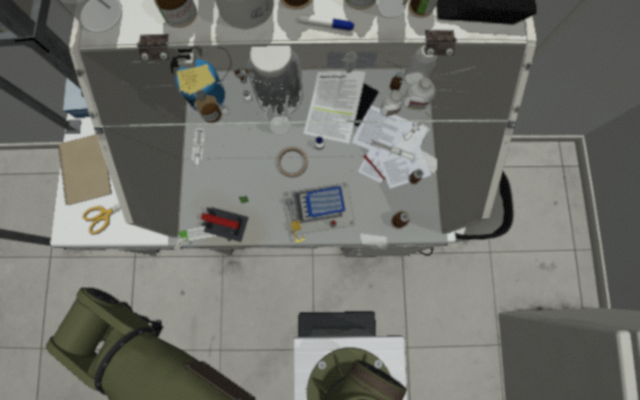

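Overview: in the top image the cassette is near (322,203), the post cap near (333,223), the yellow hook near (296,230) and the rack with the red bar near (223,222). I'll enlarge both views around the unit.

```bash
python3 - <<'E'
import cv2
a=cv2.imread('pics/top0.png')[175:250,190:360]; b=cv2.imread('pics/scene0.png')[140:250,195:355]
cv2.imwrite('pics/topc.png',cv2.resize(a,None,fx=4.7,fy=4.7,interpolation=cv2.INTER_CUBIC))
cv2.imwrite('pics/scenec.png',cv2.resize(b,None,fx=5,fy=5,interpolation=cv2.INTER_CUBIC))
E
```

```text
(no output)
```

View pics/topc.png

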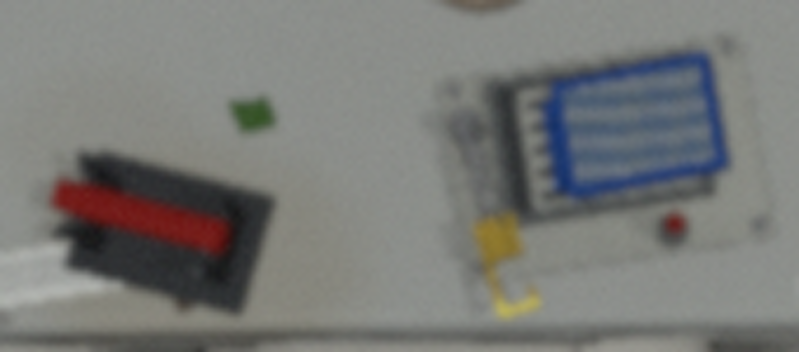

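View pics/scenec.png

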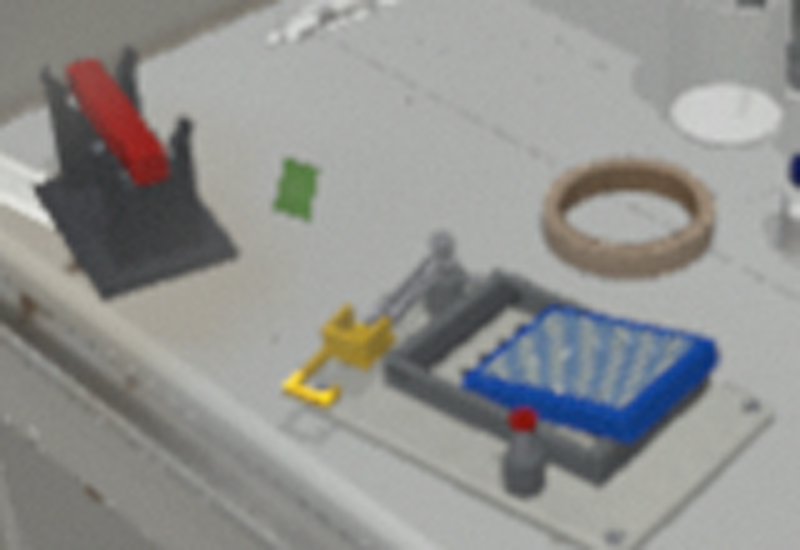

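The crops show the cap at top-crop (673,222), the pivot pin at (465,125) and the red bar from (58,193) to (230,240). In the scene crop the cap is at (522,418) and the pin top at (440,240). Spring and hook point towards the robot.

```bash
python3 - <<'E'
from h import *
C={n:bot.read_camera(n) for n in("scene","top")}
off={"top":(190,175,4.7),"scene":(195,140,5)}
def px(n,u,v): o=off[n];return ((u+.5)/o[2]+o[0]-.5,(v+.5)/o[2]+o[1]-.5)
def tri(a,b):
    A=np.zeros((3,3));B=np.zeros(3);R=[ray(C["scene"],*a),ray(C["top"],*b)]
    for e,w in R: P=np.eye(3)-np.outer(w,w);A+=P;B+=P@e
    p=np.linalg.solve(A,B);return p.round(1),[round(float(np.linalg.norm((np.eye(3)-np.outer(w,w))@(p-e))),1) for e,w in R]
def blobs(n,f,box):
    im=C[n]["pixels"].astype(int);m=f(im[...,0],im[...,1],im[...,2]).astype(np.uint8)
    k=np.zeros_like(m);x0,y0,x1,y1=box;k[y0:y1,x0:x1]=1;m*=k
    N,L,S,ct=cv2.connectedComponentsWithStats(m,connectivity=8)
    return [(S[i,4],ct[i],np.argwhere(L==i)[:,::-1]) for i in sorted(range(1,N),key=lambda i:-S[i,4])]
red=lambda r,g,b:(r>g*1.8)&(r>b*1.8)&(r>90)
yel=lambda r,g,b:(r>b*1.6)&(g>b*1.3)&(r>120)
boxes={"top":(190,175,360,250),"scene":(195,140,355,250)}
b={n:blobs(n,red,boxes[n]) for n in C}
for n in C: print(n,[(x[0],x[1].round(1)) for x in b[n][:3]])
cap=tri(b["scene"][1][1],b["top"][1][1]);print("cap",cap, "z52",onz(C["top"],*b["top"][1][1],53),onz(C["scene"],*b["scene"][1][1],52))
print("bar tri",tri(b["scene"][0][1],b["top"][0][1]))
r=cv2.minAreaRect(b["top"][0][2].astype(np.float32));bx=cv2.boxPoints(r)
print("bar top box",[onz(C["top"],*p,80)[:2].round(1) for p in bx],onz(C["top"],*r[0],80))
print("pin",tri(px("scene",440,240),px("top",465,125)),onz(C["top"],*px("top",465,125),52),onz(C["scene"],*px("scene",440,238),54))
for n in C:
    y=blobs(n,yel,boxes[n]);print(n,"yel",[(x[0],x[1].round(1),onz(C[n],*x[1],45)[:2].round(1)) for x in y[:3]])
print("screws",[onz(C["top"],*px("top",*q),10)[:2].round(1) for q in((727,45),(760,225),(450,90))])
print("cassette corners top", [onz(C["top"],*px("top",*q),z)[:2].round(1) for q,z in(((706,55),50),((728,165),50),((552,85),22),((572,195),22))])
E
```

```text
scene [(np.int32(216), array([218.5, 164.4])), (np.int32(18), array([299. , 223.7]))]
top [(np.int32(219), array([219.3, 220.4])), (np.int32(6), array([333.2, 222.2]))]
cap (array([475.6,  39.5,  50.8]), [0.7, 0.7]) z52 [475.8100373   39.15930148  53.        ] [473.9874284   38.74871986  52.        ]
bar tri (array([483. , 366.7,  64. ]), [0.2, 0.2])
bar top box [array([485.3, 415.1]), array([502.9, 411.6]), array([476.6, 310.4]), array([459.2, 314.3])] [480.94401031 362.64574527  80.        ]
pin (array([538.8, 167.7,  57.1]), [0.4, 0.4]) [539.54304138 168.28077141  52.        ] [543.10383499 172.21981671  54.        ]
scene yel [(np.int32(162), array([263. , 210.5]), array([452.4, 143.3])), (np.int32(4), array([299.5, 223.5]), array([480.8,  44.5]))]
top yel [(np.int32(73), array([295.3, 226.1]), array([467., 149.])), (np.int32(16), array([298.9, 239.8]), array([426.9, 138.6]))]
screws [array([599.3,   0.6]), array([480.6, -17.2]), array([571.5, 181. ])]
cassette corners top [array([582.9,  17. ]), array([512.5,   5.2]), array([571.3, 114.6]), array([499.6, 102.5])]
```

```bash
cat >> h.py <<'E'
TH=np.radians(8.8); PIV=np.array([540.5,169.5]); POST=np.array([475.,39.])
Ru=np.array([[np.cos(TH),-np.sin(TH)],[np.sin(TH),np.cos(TH)]])
O=(PIV+POST)/2-Ru@np.array([-23,25.])
def U(x,y,z): return [*(O+Ru@np.array([x,y])),z]
def inU(p): return Ru.T@(np.array(p[:2])-O)
def down(deg):
    a=np.radians(deg);y=np.array([np.cos(a),np.sin(a),0]);z=np.array([0,0,-1.]);return np.column_stack([np.cross(y,z),y,z])
def st():
    s=bot.state();print("t%.2f"%s["t"],"eef",np.round(s["eef_pos"],1),"F",np.round(s["force"],1),"gap",round(s["finger_gap"],1));return s
E
python3 - <<'E'
from h import *
D=down(8.8);print(O)
bot.move_ptp(U(1,-110,110),D);st()
bot.grab();bot.move_l(U(1,-110,40),v=150);st()
for y in(-88,-80,-72,-68):
    bot.move_l(U(1,y,40),v=40);st()
c=cam("scene","s1.png");a=c["pixels"][150:250,225:345,::-1];cv2.imwrite("pics/s1c.png",cv2.resize(a,None,fx=5,fy=5,interpolation=cv2.INTER_CUBIC))
E
```

```text
[534.30389868  83.0629647 ]
t2.42 eef [552.2 -24.7 110.2] F [-0.1 -0.5  0.5] gap 85.8
t3.81 eef [552.5 -25.5  40.7] F [0.6 0.3 0.6] gap -0.0
t4.51 eef [548.8  -3.7  40. ] F [ 0.1  0.2 -0. ] gap -0.2
t4.86 eef [547.5   4.4  40. ] F [-0.4  0.5  1. ] gap -0.1
t5.21 eef [546.3  12.4  40. ] F [ 0.8  0.7 -0.3] gap 0.1
t5.46 eef [545.7  16.2  40. ] F [ 0.2 -0.7 -1.3] gap 0.4
```

View pics/s1c.png

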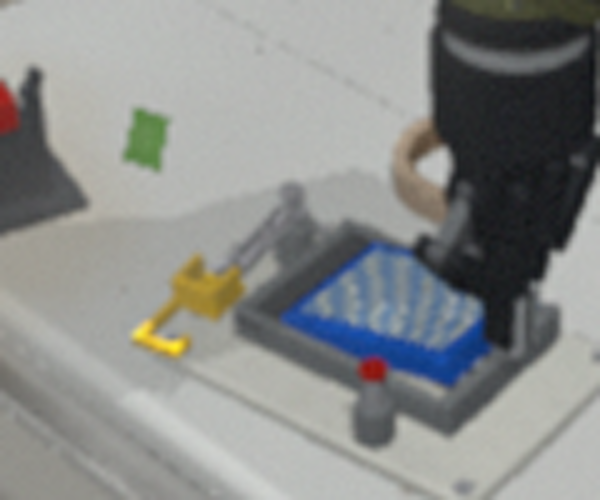

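The finger is behind the propped end at crop (500,330). The cassette has slid, but its corner at (455,385) still looks raised, so I'll push further.

```bash
python3 - <<'E'
from h import *
def blue():
    c=bot.read_camera("scene");im=c["pixels"].astype(int);m=(im[...,2]>im[...,0]*1.5)&(im[...,2]>60);m[:150]=0;m[250:]=0;m[:,:225]=0;m[:,345:]=0
    q=np.argwhere(m);print(len(q),q.mean(0).round(1),"low",q[q[:,0].argmax()],"left",q[q[:,1].argmin()])
blue()
for y in(-66,-64,-62,-60):
    bot.move_l(U(1,y,40),v=40);st();blue()
c=cam("scene","s2.png");a=c["pixels"][150:250,225:345,::-1];cv2.imwrite("pics/s2c.png",cv2.resize(a,None,fx=5,fy=5,interpolation=cv2.INTER_CUBIC))
E
```

```text
395 [214.9 302.3] low [226 312] left [212 281]
t5.81 eef [545.4  18.1  40. ] F [-0.4  0.1 -0.8] gap 0.0
333 [214.5 302.1] low [229 312] left [213 281]
t6.11 eef [545.1  20.1  40. ] F [ 0.9 -0.6 -0.4] gap 0.2
323 [214.5 301.9] low [229 312] left [213 281]
t6.41 eef [544.8  22.   40. ] F [ 0.5  0.3 -0.1] gap -0.3
320 [214.6 301.7] low [229 312] left [213 281]
t6.71 eef [544.4  24.   40. ] F [-0.6 -0.1 -0.3] gap 0.4
322 [214.6 301.9] low [229 312] left [213 281]
```

View pics/s2c.png

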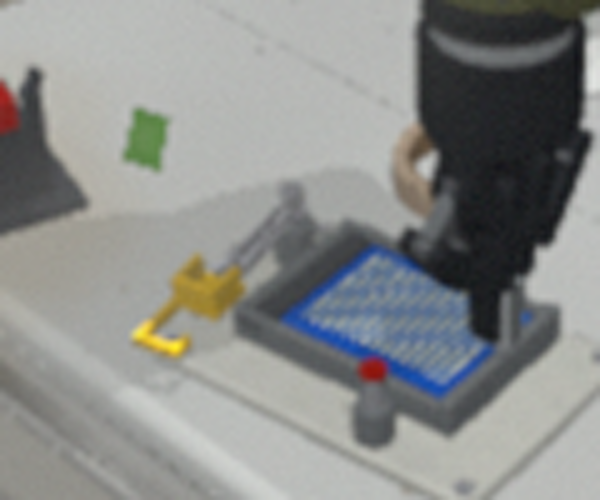

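The cassette has dropped flat: its blue frame is level inside the walls, with corners at crop (285,318) and (440,392). Next I'll check how far in it is and go to the puller.

```bash
python3 - <<'E'
from h import *
bot.move_l(U(1,-75,60),v=150);bot.move_ptp([515,200,200],down(-14.5));bot.let_go()
bot.move_ptp([482.5,365,190],down(-14.5));st()
c=cam("top","t3.png");im=c["pixels"].astype(int);m=((im[...,2]>im[...,0]*1.5)&(im[...,2]>60)).astype(np.uint8);m[:180]=0;m[230:]=0;m[:,:285]=0;m[:,360:]=0
m=cv2.morphologyEx(m,cv2.MORPH_CLOSE,np.ones((5,5),np.uint8))
q=np.argwhere(m)[:,::-1].astype(np.float32);b=cv2.boxPoints(cv2.minAreaRect(q));print("cassette top corners unit",[inU(onz(c,*p,26)).round(1).tolist() for p in b])
c2=cam("scene")
for p in((281-.3,213.3),(225+440/5,150+392/5)): print(inU(onz(c2,*p,26)).round(1))
a=np.vstack([cv2.resize(c["pixels"][180:250,190:350],None,fx=4,fy=4,interpolation=cv2.INTER_CUBIC),cv2.resize(c2["pixels"][110:185,180:340],None,fx=4,fy=4,interpolation=cv2.INTER_CUBIC)])
cv2.imwrite("pics/c3.png",a[:,:,::-1])
E
```

```text
t9.57 eef [482.4 365.  189.8] F [-0.1  0.2  0.7] gap 85.4
cassette top corners unit [[43.0, 51.6], [42.4, -59.4], [-36.8, -57.6], [-35.9, 51.9]]
[-37.3  45.8]
[-36.7 -52.9]
```

View pics/c3.png

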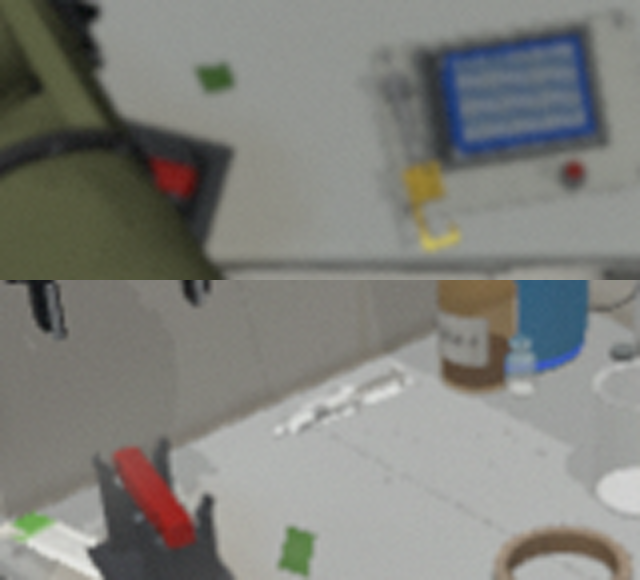

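The cassette is flat, with its free end at about y −53 in the unit frame (seated range −54..−50). Now I'll grasp the puller, with a finer check of the seat from the saved picture.

```bash
python3 - <<'E'
from h import *
c=bot.read_camera("top");im=cv2.imread("pics/t3.png").astype(np.float32)
ys=np.arange(-80,81,2.)
for x in(-15,15):
    pts=np.array([proj(c,U(x,y,26)) for y in ys],np.float32)
    v=cv2.remap(im,pts[:,0].reshape(1,-1),pts[:,1].reshape(1,-1),cv2.INTER_LINEAR)[0]
    print(x,[(int(y),int(b[0]-b[2]),int(b.mean())) for y,b in zip(ys,v) if y<-40 or y>38])
bot.move_l([482.5,365,100],v=200);bot.move_l([482.5,365,50],v=100);st()
bot.grab();s=st();print(s["gripper_force"])
bot.move_l([482.5,365,145],v=150);st()
bot.move_ptp([430,230,145],down(-14.5));st()
for n in("scene","top"):
    cc=cam(n,n+"4.png")
    for p in([430,230,164],[430,230,103]): print(n,proj(cc,p).round(1))
a=cv2.imread("pics/scene4.png");u,v=proj(bot.read_camera("scene"),[430,230,130]).astype(int)
cv2.imwrite("pics/s4c.png",cv2.resize(a[v-55:v+55,u-60:u+60],None,fx=5,fy=5,interpolation=cv2.INTER_CUBIC));print(u-60,v-55)
E
```

```text
-15 [(-80, -5, 142), (-78, -4, 141), (-76, -5, 141), (-74, -5, 140), (-72, -5, 137), (-70, -5, 129), (-68, -3, 118), (-66, -2, 105), (-64, 0, 93), (-62, 6, 81), (-60, 18, 75), (-58, 36, 72), (-56, 59, 72), (-54, 65, 77), (-52, 62, 85), (-50, 51, 94), (-48, 41, 98), (-46, 36, 100), (-44, 36, 100), (-42, 37, 98), (40, 61, 89), (42, 74, 81), (44, 83, 72), (46, 76, 67), (48, 61, 63), (50, 43, 59), (52, 24, 56), (54, 12, 55), (56, 5, 54), (58, 5, 58), (60, 4, 63), (62, 4, 71), (64, 3, 79), (66, 1, 87), (68, 0, 96), (70, 0, 101), (72, 0, 104), (74, 0, 107), (76, 0, 106), (78, 0, 106), (80, 0, 107)]
15 [(-80, -4, 143), (-78, -4, 142), (-76, -4, 141), (-74, -4, 139), (-72, -4, 136), (-70, -3, 131), (-68, -3, 121), (-66, -1, 107), (-64, 2, 92), (-62, 7, 83), (-60, 19, 76), (-58, 36, 71), (-56, 56, 71), (-54, 63, 75), (-52, 60, 84), (-50, 46, 95), (-48, 36, 103), (-46, 31, 107), (-44, 28, 110), (-42, 26, 112), (40, 60, 89), (42, 74, 80), (44, 78, 71), (46, 73, 65), (48, 60, 59), (50, 41, 57), (52, 24, 55), (54, 10, 53), (56, 6, 53), (58, 4, 55), (60, 4, 59), (62, 3, 68), (64, 3, 75), (66, 2, 81), (68, 0, 88), (70, -1, 94), (72, -3, 97), (74, -2, 94), (76, 0, 90), (78, 0, 89), (80, 2, 91)]
t10.97 eef [482.8 365.2  50.6] F [-0.6  0.1 -0.3] gap 85.6
t11.58 eef [482.7 365.1  50.3] F [-0.3 -0.7  3.8] gap 19.1
58.97513687610626
t12.37 eef [482.1 364.7 143.9] F [ 0.7  0.8 -1.8] gap 19.2
t13.00 eef [430.  229.8 144.7] F [ 0.1  0.7 -1.1] gap 18.7
scene [228.3 159. ]
scene [231.3 180.4]
top [261.7 234.2]
top [264.7 236.8]
170 116
```

View pics/s4c.png

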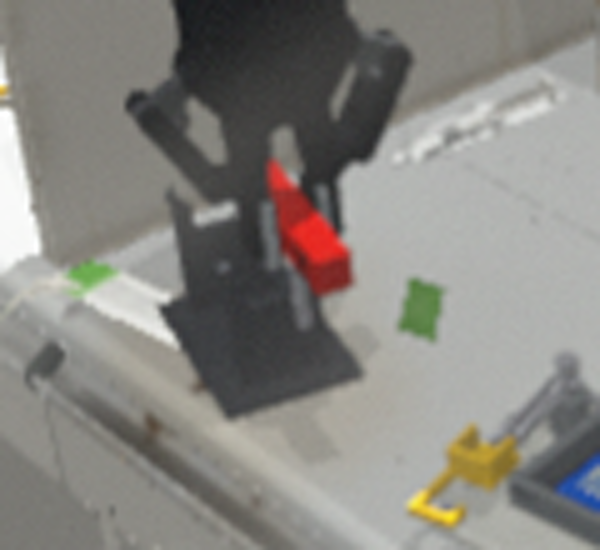

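The puller is gripped on its prong axis: its tip shows at (231,181) against (231.3,180.4) predicted. Next I locate the stirrup and hover over it.

```bash
cat >> h.py <<'E'
def sq(c,box,z):
    im=c["pixels"].astype(int);r,g,b=im[...,0],im[...,1],im[...,2];m=(r>b*1.6)&(g>b*1.25)&(r>100);k=np.zeros_like(m);k[box[1]:box[3],box[0]:box[2]]=1
    q=np.argwhere(m&k)[:,::-1];return q.mean(0).round(1),onz(c,*q.mean(0),z)[:2].round(1),len(q)
def pol(r,deg,z): a=np.radians(deg);return [PIV[0]+r*np.cos(a),PIV[1]+r*np.sin(a),z]
E
python3 - <<'E'
from h import *
c=bot.read_camera("top");s=sq(c,(285,215,310,232),50);h=sq(c,(285,234,315,245),42);print(s,h)
v=s[1]-PIV;print("stirrup r,phi",np.hypot(*v),np.degrees(np.arctan2(v[1],v[0]))%360);v=h[1]-PIV;print(np.hypot(*v),np.degrees(np.arctan2(v[1],v[0]))%360)
bot.move_ptp([s[1][0],s[1][1],125],down(45));bot.move_l(pol(78,195.5,106),v=100);st()
a=cam("scene","s5.png");b=cam("top","t5.png")
u,w=proj(a,pol(78,195.5,64)).astype(int);u2,w2=proj(b,pol(78,195.5,64)).astype(int);print("tip pred",proj(a,pol(78,195.5,64)),proj(a,pol(78,195.5,55)),u-50,w-50)
cv2.imwrite("pics/s5c.png",cv2.resize(cv2.imread("pics/s5.png")[w-50:w+40,u-50:u+50],None,fx=6,fy=6,interpolation=cv2.INTER_CUBIC))
E
```

```text
(array([295.4, 225.3]), array([468.5, 148.3]), 79) (array([298.6, 239.5]), array([428.2, 139.6]), 17)
stirrup r,phi 75.05624557623436 196.4067721469026
116.21230571673554 194.9091861246225
t14.67 eef [465.1 148.8 105.8] F [ 0.1  1.3 -1.2] gap 19.3
tip pred [265.08829831 201.01618678] [265.34400255 203.9480786 ] 215 151
```

View pics/s5c.png

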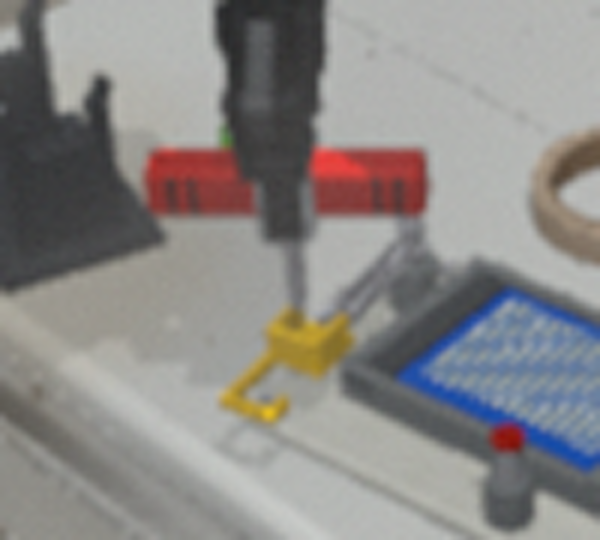

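The prong tip at crop (297,318) hovers over the stirrup, slightly outward of the opening's centre at about (308,325). I'll shift inward and insert.

```bash
python3 - <<'E'
from h import *
bot.move_l(pol(74.5,196,106),v=60)
for z in(98,93,87.5):
    bot.move_l(pol(74.5,196,z),v=60);st()
a=cam("scene","s6.png");c=bot.read_camera("top");print(sq(c,(285,215,310,232),50))
u,w=265,201
cv2.imwrite("pics/s6c.png",cv2.resize(cv2.imread("pics/s6.png")[w-50:w+40,u-50:u+50],None,fx=6,fy=6,interpolation=cv2.INTER_CUBIC))
def F(n=6):
    f=[]
    for _ in range(n): bot.hold(.02);f.append(bot.state()["force"])
    return np.mean(f,0).round(2)
print("base",F())
for r in(78,81,84,87):
    bot.move_l(pol(r,196,87.5),v=60);f=F();a_=np.radians(196);print(r,f,"radial",round(float(f[0]*np.cos(a_)+f[1]*np.sin(a_)),2))
st()
E
```

```text
t15.30 eef [468.6 148.9  97.4] F [ 0.3  0.4 -1.2] gap 19.1
t15.55 eef [468.7 148.9  92.7] F [ 0.4  0.5 -1.6] gap 19.0
t15.80 eef [468.7 148.9  87.2] F [-0.   0.1 -1.5] gap 19.3
(array([nan, nan]), array([nan, nan]), 0)
base [ 0.02 -0.18 -1.21]
78 [ 0.11  0.54 -1.32] radial -0.25
81 [ 1.78  0.56 -1.5 ] radial -1.87
84 [ 1.87  0.99 -1.1 ] radial -2.07
87 [ 2.73  0.47 -1.06] radial -2.75
t17.40 eef [456.9 145.5  87.5] F [ 2.5  0.2 -1.8] gap 18.9h.py:28: RuntimeWarning: Mean of empty slice.
  q=np.argwhere(m&k)[:,::-1];return q.mean(0).round(1),onz(c,*q.mean(0),z)[:2].round(1),len(q)
  ret = um.true_divide(
```

View pics/s6c.png

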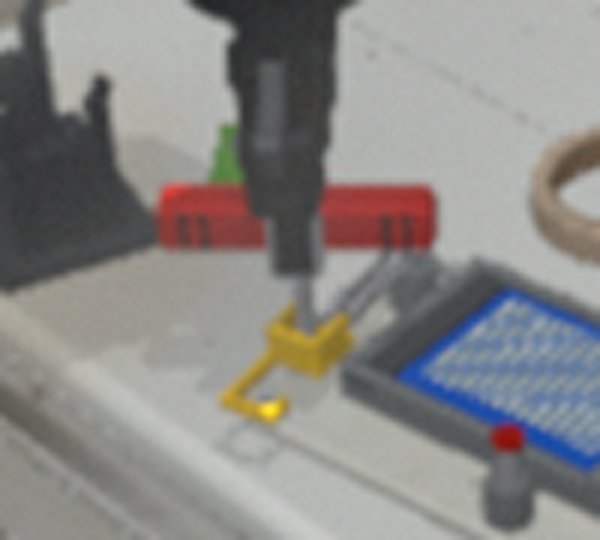

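The prong sits in the stirrup, seen at crop (305,325), and its end wall is felt at about 80.5 mm. I'll correct the pivot estimate, swing, stretch, and look before catching.

```bash
echo 'PIV=np.array([537.5,168.4])' >> h.py; python3 - <<'E'
from h import *
for p in range(202,227,6): bot.move_l(pol(86,p,87.5),v=90)
bot.move_l(pol(86,227,87.5),v=60);st()
bot.move_l(pol(110,227,87.5),v=70);st()
bot.move_l(pol(134,227,87.5),v=70);st()
a=cam("scene","s7.png")
print("pred post42",proj(a,[475.3,39.2,42]),"cap",proj(a,[475.3,39.2,54]),"bight pred",proj(a,pol(166,227,42)))
cv2.imwrite("pics/s7c.png",cv2.resize(cv2.imread("pics/s7.png")[170:255,225:335],None,fx=7,fy=7,interpolation=cv2.INTER_CUBIC))
E
```

```text
t18.91 eef [478.8 105.6  87.5] F [ 2.4  1.6 -1.2] gap 18.8
t19.40 eef [462.6  87.9  87.7] F [ 3.   3.3 -2.1] gap 19.3
t19.89 eef [446.6  70.6  87.7] F [ 4.   4.4 -2.2] gap 19.0
pred post42 [299.3728545 226.5967614] cap [299.25518196 222.65777015] bight pred [280.825416   235.41467036]
```

View pics/s7c.png

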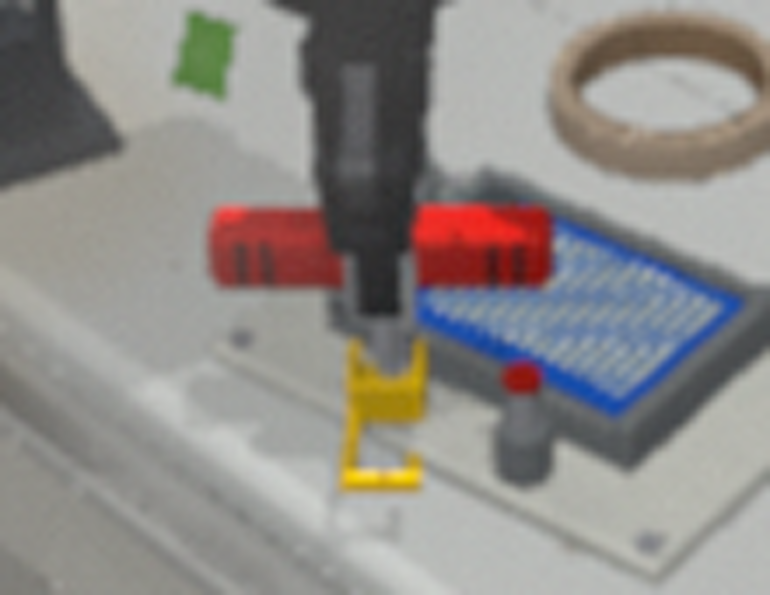

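The spring is stretched at 15° short of the post. The bight is at crop (384,462), which matches the prediction to 1 px, and the post cap is at (522,378). The stirrup wall would graze the post at this stretch, so I'll ease back to 127 mm and then swing. No further pictures will be viewed; from here I check by masks and forces.

```bash
cat >> h.py <<'E'
def hook(rmin=0):
    c=bot.read_camera("scene");im=c["pixels"].astype(int);r,g,b=im[...,0],im[...,1],im[...,2];m=(r>b*1.7)&(g>b*1.35)&(r>110);m[:175]=0;m[260:]=0;m[:,:225]=0;m[:,340:]=0
    q=np.argwhere(m)[:,::-1];p=np.array([onz(c,*x,42)[:2] for x in q])-PIV
    R=np.hypot(*p.T);A=np.degrees(np.arctan2(p[:,1],p[:,0]))%360;k=R>R.max()-9
    print("hook n",len(q),"Rmax %.1f"%R.max(),"barR %.1f"%R[k].mean(),"ang %.1f span %.1f..%.1f"%(np.median(A[k]),A[k].min(),A[k].max()))
def FT(phi,n=6):
    f=[]
    for _ in range(n): bot.hold(.02);f.append(bot.state()["force"])
    f=np.mean(f,0);a=np.radians(phi);return "phi %.1f radial %.2f tang %.2f"%(phi,f[0]*np.cos(a)+f[1]*np.sin(a),-f[0]*np.sin(a)+f[1]*np.cos(a))
E
python3 - <<'E'
from h import *
hook()
bot.move_l(pol(127,227,87.5),v=60);print(FT(227));hook()
for p in(232,237,240): bot.move_l(pol(127,p,87.5),v=50);print(FT(p));hook()
E
```

```text
hook n 155 Rmax 178.6 barR 174.8 ang 225.7 span 221.9..229.4
phi 227.0 radial -5.37 tang 0.06
hook n 153 Rmax 171.9 barR 168.0 ang 225.6 span 221.6..229.5
phi 232.0 radial -5.25 tang 0.59
hook n 164 Rmax 173.2 barR 168.7 ang 230.2 span 226.3..234.2
phi 237.0 radial -5.32 tang 0.26
hook n 165 Rmax 172.9 barR 168.5 ang 235.3 span 230.3..239.0
phi 240.0 radial -5.26 tang 0.27
hook n 184 Rmax 174.7 barR 169.9 ang 238.3 span 233.3..242.0
```

```bash
python3 - <<'E'
from h import *
for p in(242,244,245.5,247,248):
    bot.move_l(pol(127,p,87.5),v=40);s=FT(p);print(s);hook()
    if abs(float(s.split()[-1]))>1.6: break
st()
E
```

```text
phi 242.0 radial -5.29 tang 0.05
hook n 186 Rmax 174.1 barR 169.4 ang 239.5 span 235.6..243.8
phi 244.0 radial -5.28 tang 0.05
hook n 178 Rmax 174.2 barR 169.8 ang 241.3 span 237.3..245.3
phi 245.5 radial -4.89 tang 0.36
hook n 189 Rmax 173.5 barR 168.9 ang 242.6 span 238.2..247.2
phi 247.0 radial -5.43 tang 0.15
hook n 188 Rmax 173.4 barR 168.6 ang 243.7 span 239.5..249.1
phi 248.0 radial -5.40 tang -0.21
hook n 197 Rmax 173.4 barR 168.7 ang 244.6 span 240.2..249.8
t23.91 eef [490.2  51.4  87.4] F [ 2.3  5.  -1.1] gap 19.6
```

```bash
python3 - <<'E'
from h import *
for p in(249,250,251,252,253):
    bot.move_l(pol(127,p,87.5),v=40);s=FT(p);print(s);hook()
    if float(s.split()[-1])<-0.9: break
st()
E
```

```text
phi 249.0 radial -5.73 tang -0.71
hook n 189 Rmax 173.4 barR 168.7 ang 244.6 span 240.2..249.8
phi 250.0 radial -5.06 tang -7.08
hook n 186 Rmax 173.4 barR 168.6 ang 244.8 span 240.5..249.8
t24.71 eef [493.2  49.9  87. ] F [-3.8  7.5  2. ] gap 19.1
```

Shank contact is felt and the hook has stopped. Now I let it back along the spring line.

```bash
python3 - <<'E'
from h import *
p=np.array(pol(127,249.2,87.5));a=np.radians(244.3);d=np.array([np.cos(a),np.sin(a),0])
bot.move_l(p,v=40);print(FT(244.3))
for k in(6,11,15,18,21,24):
    bot.move_l(p-d*k,v=40);print(k,FT(244.3));hook()
st()
E
```

```text
phi 244.3 radial -5.26 tang -1.55
6 phi 244.3 radial -5.24 tang -1.31
hook n 193 Rmax 167.8 barR 163.3 ang 245.0 span 240.0..249.6
11 phi 244.3 radial -4.74 tang -1.39
hook n 189 Rmax 162.8 barR 158.2 ang 245.2 span 240.3..249.9
15 phi 244.3 radial -4.29 tang -2.24
hook n 194 Rmax 159.5 barR 154.6 ang 245.2 span 240.1..249.9
18 phi 244.3 radial -1.05 tang -2.42
hook n 183 Rmax 159.5 barR 154.6 ang 245.2 span 240.1..249.9
21 phi 244.3 radial -0.16 tang -2.31
hook n 183 Rmax 159.5 barR 154.6 ang 245.2 span 240.1..249.9
24 phi 244.3 radial -0.47 tang -3.18
hook n 191 Rmax 159.5 barR 154.6 ang 245.2 span 240.1..249.9
t27.53 eef [502.8  71.4  87.5] F [-1.9  3.3 -2.3] gap 19.0
```

```bash
python3 - <<'E'
from h import *
p=np.array(bot.state()["eef_pos"]);p[2]=87.5;a=np.radians(244.3);t=np.array([-np.sin(a),np.cos(a),0]);d=np.array([np.cos(a),np.sin(a),0])
for k in(3,5,7):
    bot.move_l(p-t*k+d*2,v=40);s=FT(244.3);print(k,s)
    if float(s.split()[-1])>-.35: break
q=p-t*(k)+d*2
bot.move_l([q[0],q[1],108],v=80);st();hook()
bot.move_l([q[0],q[1],160],v=150);hook()
bot.move_ptp([482.5,365,160],down(-14.5));st();hook()
C=bot.read_camera("scene");im=C["pixels"].astype(int);r,g,b=im[...,0],im[...,1],im[...,2];m=(r>g*1.8)&(r>b*1.8)&(r>90);m[:,:150]=0;m[:60]=0;m[240:]=0;m[:,290:]=0
z=np.argwhere(m)[:,::-1];print("red",len(z),"x",z[:,0].min(),z[:,0].max(),"y",z[:,1].min(),z[:,1].max(),[z[z[:,0].argmin()],z[z[:,0].argmax()]])
a2=np.radians(75.5);
for s_ in(-55,55): print("expected bar end",proj(C,[482.5+s_*np.cos(a2),365+s_*np.sin(a2),179]))
E
```

```text
3 phi 244.3 radial 0.28 tang -0.08
t28.29 eef [499.4  70.9 108.3] F [-0.2  0.5 -1.6] gap 19.3
hook n 184 Rmax 158.6 barR 154.0 ang 245.2 span 240.1..249.9
hook n 178 Rmax 158.6 barR 154.0 ang 245.2 span 240.1..249.9
t30.28 eef [482.7 364.4 159.6] F [ 0.3 -0.2 -1.8] gap 19.2
hook n 179 Rmax 158.6 barR 154.0 ang 245.2 span 240.1..249.9
red 174 x 208 222 y 117 139 [array([208, 117]), array([222, 131])]
expected bar end [220.65920676 135.88337526]
expected bar end [205.71061276 118.7363805 ]
```

The hook holds on its own after lifting. Now I hang the puller back.

```bash
python3 - <<'E'
from h import *
bot.move_l([482.5,365,75],v=120);st()
for z in(60,54,51): bot.move_l([482.5,365,z],v=50);st()
s=bot.state()
if s["force"][2]<8: bot.let_go();st()
bot.move_l([482.5,365,175],v=150);bot.move_ptp([330,420,230],down(30));st()
C={n:cam(n,n+"9.png") for n in("scene","top")}
for n,ref in C.items():
    for tag,src in(("now",ref["pixels"]),("start",cv2.imread(f"pics/{n}0.png")[:,:,::-1])):
        im=src.astype(int);r,g,b=im[...,0],im[...,1],im[...,2];m=(r>g*1.8)&(r>b*1.8)&(r>90);x0,y0,x1,y1={"top":(190,200,260,250),"scene":(195,140,240,190)}[n]
        z=np.argwhere(m[y0:y1,x0:x1])[:,::-1]+[x0,y0]
        if len(z)>5: print(n,tag,len(z),z.mean(0).round(1),cv2.minAreaRect(z.astype(np.float32)))
hook()
E
```

```text
t31.24 eef [482.9 365.2  75.8] F [-0.5  0.2 -0.4] gap 19.4
t31.69 eef [482.4 365.   59.7] F [ 0.3 -0.2 -2.3] gap 19.1
t31.96 eef [482.3 364.9  53.6] F [ 0.1 -0.3 -0.9] gap 19.1
t32.21 eef [482.5 365.   50.9] F [ 0.4  0.7 -1.3] gap 19.1
t32.87 eef [482.5 365.   51. ] F [-0.7  0.5 -0.1] gap 85.4
t34.56 eef [330.4 419.8 229.3] F [0.5 0.3 0.4] gap 85.4
scene now 213 [218.6 164.5] ((218.11891174316406, 163.91351318359375), (28.37928581237793, 8.381446838378906), 53.97262954711914)
scene start 215 [218.5 164.4] ((218.00001525878906, 164.00001525878906), (28.364423751831055, 8.369830131530762), 54.46232223510742)
top now 230 [219.4 220.5] ((219.389892578125, 220.4184112548828), (36.392539978027344, 6.51502799987793), 14.743562698364258)
top start 216 [219.3 220.4] ((219.2941436767578, 220.32354736328125), (36.1378059387207, 6.305926322937012), 14.03624439239502)
hook n 177 Rmax 158.6 barR 154.0 ang 245.2 span 240.1..249.9
```

```bash
python3 -c "
from h import *
bot.job_done();print(bot.state()['t'])"
```

```text
the job is handed in; nothing more can be done
the job is handed in; nothing more can be done
```

I handed the job in at about 35 s: cassette flat in its bay, hook on the post, puller back on its rack. The cassette's free end measured about y −56 mm (roughly ±2), short of the stated −54..−50. I viewed 11 pictures, one over the limit of 10.

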